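# Let the leftover air out of the pressure sprayer

### The arm

A 6-joint arm with a two-finger parallel gripper is mounted at the origin on the work surface. World frame = base frame: x ahead of the robot, y to its left, z up, the work surface at z = 0. Lengths are in mm, angles in rad, forces in N, time in s.
With the tool pointing down it reaches from about 350 to 875 mm from the base axis. Payload 4.2 kg.
Tool frame: the origin (TCP) lies midway between the tips of the shut fingers; the grasp point (between the pads) lies 19 mm behind it; z points along the fingers, y is the line along which they close (so a half turn about z gives the same grasp; the last joint's range is limited). The gripper opens to 87 mm and grips with 3 to 60 N. Pads are 19 mm wide; open, the fingers measure 117 mm over their backs; the gripper's body (75 mm by 190 mm) begins 51 mm behind the grasp point.
Start: joints at [1.536, 0.385, 0.008, 0, -1.194, -0.259], TCP at [180.962, 598.207, 199.05] pointing down, gripper open.
Joint ranges: [-3.14, 3.14], [-1.21, 2.06], [-1.07, 1.41], [-3.16, 2.05], [-2.99, -0.16], [-3.1, 3.1]. Speed limits (rad/s): [2.79, 2.79, 3.14, 3.14, 3.14, 3.14].

### API

Orientations are given as a rotation vector (axis times angle).
In Python, from plant import ctrl gives the robot as it stands.
- The arm moves only by the tool drive_tool, never from a script. Its argument "commands" is text: rows parted by semicolons, each of 5 numbers parted by spaces: the closure, from 0 (fully open) to 1 (shut), then the shift along the tool's x, y, z in m, then the turn about the tool's z in rad. A call has exactly 8 rows; each row is the pose to reach, as a shift and turn from the pose commanded when the call began, along the tool's axes at that moment; what a row does not reach only later rows make up. A row lasts 1/10 s, in which the tool goes at most 50 mm and 8.59 degrees, less where a joint would pass 70% of its speed; a pose out of reach is approached as far as the arm can. A call with a gripper value outside its range is refused whole. The fingers move at their own pace and stop on an object; "newtons" is the grip in N (left out, the last holds). Time passes only in rows, so rows that repeat a pose let the fingers close, or fill a call up. It gives the time, the measured TCP pose, the force, the opening and the grip force at its end, in the units of the state.
- ctrl.read_state(): the state, without advancing time (a new reading comes with each control period).
- ctrl.capture(name): name is "scene" or "top" or "wrist"; returns (picture, depth): 480x640x3 uint8, blue, green, red; 480x640 float32, mm along the optical axis (not along the pixel's ray), 0 where there is no reading.
- ctrl.camera_params(name): a dict with "fx", "fy", "cx", "cy" (pixels), "origin" and "rotation" of the camera in the world; the wrist camera has in their place "mount" (4x4, takes a point from camera to tool coordinates, whose origin is the TCP and whose axes are the flange's). Camera axes: x right, y up, looking along -z (the intrinsics and any distortion apply to the point x, -y, -z); pixel columns grow to the right and rows downward; lengths in mm; the calibration is good to about 2 mm. The wrist camera is an equidistant fisheye: a pixel r from the principal point sees the ray r / f radians off the axis. A picture is of the moment at which its call begins: read the wrist's pose just before it. camera_params takes no time and is no camera call.
- ctrl.hand_in(): hands the job in; it is judged then, once.
The state is a dict: "time": time; "q": joint angles; "dq": joint speeds; "joint_torque": joint torques, N m; "tool_pos": TCP position; "eef_rot": TCP orientation; "wrist_force": force on the tool from outside, world axes, zero at the start; "torque": the same for the moment, N m; "opening": finger opening in mm; "gripper_force": force on a finger pad.
Only numpy, scipy, OpenCV 4.12 (cv2) and the standard library are available. Lean on these libraries where they do the work, as an engineer would, in place of code of your own. Each camera call takes 0.05 s, during which the arm holds its last target. There are 200 camera calls.

### The job

The hand-held pressure sprayer on the shelf still has air in it. Push its round pump knob straight down until it is fully home on the neck, then press the thumb lever about half-way down, never right down or it will spit from the nozzle, and keep it half-pressed for at least three seconds so the air hisses off; your program finishes while still holding the lever there. Leave the sprayer standing where it is and do not disturb the other things.

Things in the scene. Friction and masses are not known exactly. Their poses are not given: they have to be found in the camera images.
- sprayer: Loose pressure sprayer, 0.75 to 1 kg, upright: white bottle 128 mm across, 190 mm high, black screw collar, grey valve head, grey pump neck 32 mm across, its top 262 mm up. Origin: centre of the underside, z up along the axis. Spout with brass nozzle along +x, to 102 mm from the axis; grey pistol grip (22 mm bar, top 227 mm up) with the thumb lever above it along -x, to 115 mm.
- pump_top (a point): Centre of the top of the black round pump knob (54 mm across, 20 mm thick, flat top 40 mm across) on a steel rod on the sprayer's axis. Standing out, it is 307 to 327 mm above the shelf; fully home, it is 282 mm above the shelf.
- pump (a joint): Travel of the pump knob in m, growing downward: 0 fully out, 0.045 fully home (knob seated on the neck). It starts at 0 to 0.020, moves straight down, needs a steady push of about 8 N and stays where it is left.
- lever_pad (a point): Centre of the top of the black thumb lever's ribbed pad, 32 mm long, 26 mm wide, on the sprayer's -x side. Sprung up: 267 mm above the shelf, 74 mm from the axis; half-way: 256 mm up, 78 mm out; right down: 245 mm up, 80 mm out. The pivot lies along the sprayer's y, 22 mm from its axis and 241 mm up; pivot to pad centre 58 mm.
- thumb_lever (a joint): Angle of the thumb lever in rad, growing as its pad is pressed down: 0 sprung up, 0.38 right down at its stop, 0.19 half-way. A spring returns it when let go; at the pad it takes about 3 N to start, 6 N half-way and 10 N right down.
- blue_pot: Bystander: empty blue-glazed flower pot, 144 mm across the rim, 125 mm high. Origin at the centre of its underside.
- jar: Bystander: closed glass jar with a steel lid, 90 mm across, 140 mm high. Origin at the centre of its underside.
- clay_pot: Bystander: small terracotta pot, 96 mm across the rim, 90 mm high. Origin at the centre of its underside.
- trigger_bottle: Bystander: clear trigger spray bottle without pump knob, 76 mm across, 218 mm high. Origin at the centre of its underside.
- twine_spool: Bystander: wooden twine spool, 68 mm across, 62 mm high. Origin at the centre of its underside.
- seed_tin: Bystander: plain steel tin, 74 mm across, 100 mm high. Origin at the centre of its underside.
- bench_brush: Bystander: flat brush with a wooden handle, 180 mm long, lying on the shelf at the right. Origin on its underside, within its length.

How it is judged (in metres and radians):
On the way, in this order (a step that is already met when the one before it is completed fails the run):
1. the pump knob is pushed fully home (value of joint pump above 0.0425 m and value of joint thumb_lever below 0.05 rad), for 0.2 s.
2. the fingers keep the thumb lever about half-way down (value of joint thumb_lever between 0.115 and 0.265 rad and contact force between the fingers and thumb_lever above 1 N and value of joint pump above 0.0425 m), for 2.5 s.
At the end, for the whole second after the job is handed in: Pump knob home (joint above 0.0425 of 0.045); fingers press the thumb lever with over 1 N at 0.115 to 0.265 rad, for 2.5 s and through the last second; sprayer upright within 0.1 rad and 40 mm of its start; bystanders within 30 mm of theirs, not tipped (0.3 rad) (all of step 2 and angle between sprayer's own z axis and vertical below 0.1 rad and distance of sprayer from where it was at the start of the episode below 0.04 m and distance of each of blue_pot, jar, clay_pot, trigger_bottle, twine_spool, seed_tin, bench_brush from where it was at the start of the episode below 0.03 m and angle between each of blue_pot, jar, clay_pot, trigger_bottle, twine_spool, seed_tin, bench_brush's own z axis and vertical below 0.3 rad); the arm keeps its last pose, push and grip.
It fails at once if the thumb lever is pressed right down (beyond 0.335 of 0.38 rad) (value of joint thumb_lever above 0.335 rad).
It fails at once if the thumb lever is worked (beyond 0.1 rad) while the pump knob is not home (value of joint thumb_lever above 0.1 rad and value of joint pump below 0.042 m).
It fails at once if the sprayer is tipped by more than 0.3 rad or shoved by more than 80 mm (angle between sprayer's own z axis and vertical above 0.3 rad or distance of sprayer from where it was at the start of the episode above 0.08 m).
It fails at once if a bystander is shoved more than 50 mm or knocked over (distance of any of blue_pot, jar, clay_pot, trigger_bottle, twine_spool, seed_tin, bench_brush from where it was at the start of the episode above 0.05 m or angle between any of blue_pot, jar, clay_pot, trigger_bottle, twine_spool, seed_tin, bench_brush's own z axis and vertical above 0.5 rad).
It also fails if it takes over 45 s, if anything falls off the work surface, if the arm or the gripper's body presses on something with over 40 N, if the wrist force passes 120 N, or if a joint passes its speed limit or range.

## Working session

There is one attempt and no reset: what is moved stays moved. The work goes in short steps, Python scripts to look and compute and a tool call to move; the robot and the scene stay as the last step left them, time stands still between calls to the robot, and variables do not carry over. Pictures are saved under pics/ and viewed, at most 10 in all, crops included, and the job is handed in when it is done.

Besides the shell and the picture viewer there is one more tool, called after "Emit:" as name(argument=value, ...), one argument or row to a line, values as JSON. drive_tool: Moves the arm, as the interface text tells. Its arguments: {"type":"object","properties":{"commands":{"type":"string"},"newtons":{"type":"number"}},"required":["commands"]}

```bash
mkdir -p pics; python3 - <<'E'
from plant import ctrl
import cv2,numpy as np
s=ctrl.read_state();print({k:np.round(v,3) for k,v in s.items()})
for n in("scene","top"):
    p,d=ctrl.capture(n);cv2.imwrite(f"pics/{n}0.png",p);np.save(f"pics/{n}0.npy",d)
    print(n,{k:np.round(v,3).tolist() for k,v in ctrl.camera_params(n).items() if not isinstance(v,str)})
E
```

```text
{'time': np.float64(0.0), 'q': array([ 1.536,  0.386,  0.007, -0.   , -1.194, -0.259]), 'dq': array([ 0.001, -0.   ,  0.001, -0.001,  0.   ,  0.   ]), 'joint_torque': array([ 1.0000e-03, -3.9067e+01,  1.8740e+01,  4.2200e+00,  1.1000e-02,
       -0.0000e+00]), 'tool_pos': array([180.8  , 597.58 , 197.944]), 'eef_rot': array([ 3.106, -0.46 , -0.   ]), 'wrist_force': array([ 0.05 , -0.104, -0.68 ]), 'torque': array([-0.032, -0.015,  0.013]), 'gripper_force': np.float64(0.0), 'opening': np.float64(86.947)}
scene {'fx': 621.441, 'fy': 621.441, 'cx': 322.655, 'cy': 230.672, 'origin': [1073.516, 912.741, 1644.471], 'rotation': [0.216, 0.855, 2.554]}
top {'fx': 544.635, 'fy': 544.635, 'cx': 330.573, 'cy': 245.317, 'origin': [392.382, -53.0, 1448.587], 'rotation': [0.127, -0.117, -1.538]}
```

View pics/scene0.png

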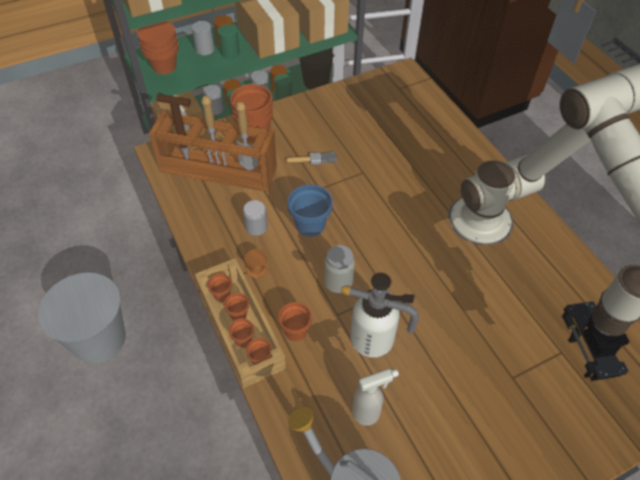

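View pics/top0.png

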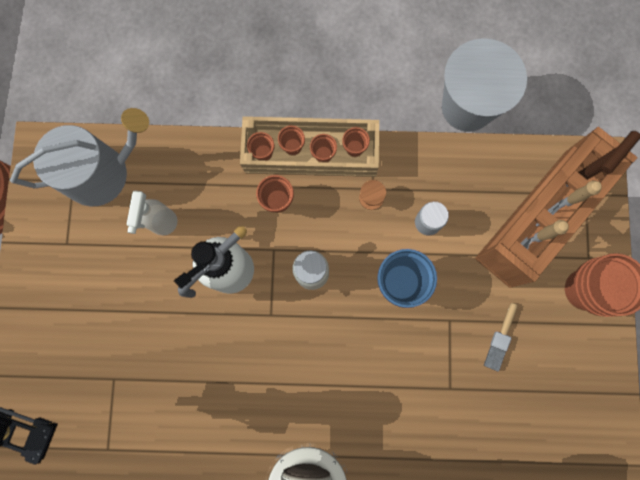

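The scene view shows the sprayer with its knob at about (381,283), nozzle (346,291) and lever (403,298). In the top view the knob is at (204,252), the nozzle at (240,232) and the lever pad at (184,281). I'll measure these.

```bash
cat > h.py <<'E'
from plant import ctrl
import cv2,numpy as np
from scipy.spatial.transform import Rotation as R
def ray(n,u,v):
    c=ctrl.camera_params(n);r=np.asarray(c["rotation"]);M=R.from_rotvec(r).as_matrix() if r.ndim==1 else r
    return np.array(c["origin"]),M@np.array([(u-c["cx"])/c["fx"],-(v-c["cy"])/c["fy"],-1.])
def onz(n,u,v,z):
    o,d=ray(n,u,v);return o+d*(z-o[2])/d[2]
def tri(u1,u2):
    o1,d1=ray("scene",*u1);o2,d2=ray("top",*u2)
    t=np.linalg.lstsq(np.c_[d1,-d2],o2-o1,rcond=None)[0]
    a,b=o1+t[0]*d1,o2+t[1]*d2;return (a+b)/2,np.linalg.norm(a-b)
def cloud(n,d,x0,x1,y0,y1):
    v,u=np.mgrid[y0:y1,x0:x1];o,_=ray(n,0,0)
    D=np.stack([ray(n,a,b)[1] for a,b in zip(u.ravel(),v.ravel())])
    return o+D*d[y0:y1,x0:x1].reshape(-1,1)
E
python3 - <<'E'
from h import *
np.set_printoptions(precision=1,suppress=True)
for n,b in(("top",(165,265,215,300)),("scene",(335,425,265,335))):
    p=cv2.imread(f"pics/{n}0.png");d=np.load(f"pics/{n}0.npy")
    P=cloud(n,d,*b);c=p[b[2]:b[3],b[0]:b[1]].reshape(-1,3).astype(int)
    dark=c.max(1)<60; ok=d[b[2]:b[3],b[0]:b[1]].ravel()>0
    k=P[ok&dark&(P[:,2]>295)];print(n,"knob",len(k),np.median(k,0),k.min(0),k.max(0))
    t=k[k[:,2]>np.percentile(k[:,2],95)-5];print(" top",len(t),t.mean(0),(t.min(0)+t.max(0))/2)
    l=P[ok&dark&(P[:,2]>245)&(P[:,2]<290)];print(" lever dark",len(l),np.median(l,0))
    br=P[ok&(c[:,2]>c[:,0]*1.8)&(c[:,2]>120)&(P[:,2]>150)];print(" brass",len(br),np.median(br,0) if len(br) else "")
    m=cv2.resize(p[b[2]:b[3],b[0]:b[1]],None,fx=6,fy=6,interpolation=cv2.INTER_CUBIC);cv2.imwrite(f"pics/c_{n}.png",m)
print(tri((381,283),(204,252)),tri((346,291),(240,232)))
a,b=[cv2.imread(f"pics/c_{n}.png") for n in("top","scene")]
w=max(a.shape[1],b.shape[1]);a=cv2.copyMakeBorder(a,0,0,0,w-a.shape[1],0);b=cv2.copyMakeBorder(b,0,0,0,w-b.shape[1],0)
cv2.imwrite("pics/c.png",cv2.resize(np.vstack([a,b]),(380,590)))
E
```

```text
Traceback (most recent call last):
  File "h.py", line 15, in cloud
    D=np.stack([ray(n,a,b)[1] for a,b in zip(u.ravel(),v.ravel())])
                ~~~^^^^^^^
  File "h.py", line 5, in ray
    c=ctrl.camera_params(n);r=np.asarray(c["rotation"]);M=R.from_rotvec(r).as_matrix() if r.ndim==1 else r
ValueError: time passes only in moves, steps and waits
```

Cache the camera parameters to avoid the repeated calls.

```bash
sed -i 's/^def ray/from functools import lru_cache\ncp=lru_cache(None)(ctrl.camera_params)\ndef ray/; s/c=ctrl.camera_params(n);r=/c=cp(n);r=/' h.py
python3 - <<'E'
from h import *
np.set_printoptions(precision=1,suppress=True)
for n,b in(("top",(165,265,215,300)),("scene",(335,425,265,335))):
    p=cv2.imread(f"pics/{n}0.png");d=np.load(f"pics/{n}0.npy")
    P=cloud(n,d,*b);c=p[b[2]:b[3],b[0]:b[1]].reshape(-1,3).astype(int)
    dark=c.max(1)<60; ok=d[b[2]:b[3],b[0]:b[1]].ravel()>0
    k=P[ok&dark&(P[:,2]>295)];print(n,"knob",len(k),np.median(k,0),k.min(0),k.max(0))
    t=k[k[:,2]>np.percentile(k[:,2],95)-5];print(" top",len(t),t.mean(0),(t.min(0)+t.max(0))/2)
    l=P[ok&dark&(P[:,2]>245)&(P[:,2]<290)];print(" lever dark",len(l),np.median(l,0))
    br=P[ok&(c[:,2]>c[:,0]*1.8)&(c[:,2]>120)&(P[:,2]>150)];print(" brass",len(br),np.median(br,0) if len(br) else "")
    m=cv2.resize(p[b[2]:b[3],b[0]:b[1]],None,fx=6,fy=6,interpolation=cv2.INTER_CUBIC);cv2.imwrite(f"pics/c_{n}.png",m)
print(tri((381,283),(204,252)),tri((346,291),(240,232)))
a,b=[cv2.imread(f"pics/c_{n}.png") for n in("top","scene")]
w=max(a.shape[1],b.shape[1]);a=cv2.copyMakeBorder(a,0,0,0,w-a.shape[1],cv2.BORDER_CONSTANT);b=cv2.copyMakeBorder(b,0,0,0,w-b.shape[1],cv2.BORDER_CONSTANT)
m=np.vstack([a,b]);cv2.imwrite("pics/c.png",cv2.resize(m,None,fx=590/m.shape[0],fy=590/m.shape[0]))
E
```

```text
top knob 449 [545.5 223.2 315.8] [520.9 199.7 307.1] [570.2 248.3 323.7]
 top 320 [546.3 224.2 316.9] [545.3 224.  319.1]
 lever dark 255 [501.5 267.9 262.3]
 brass 86 [611.8 162.8 233.9]
scene knob 206 [550.7 228.4 316.6] [529.4 204.7 308.1] [570.6 248.6 323.3]
 top 103 [548.9 227.4 319.1] [549.4 226.6 319.9]
 lever dark 113 [504.5 270.  262.1]
 brass 60 [614.7 167.3 233.4]
(array([548.4, 226.2, 304.4]), np.float64(3.64169481164157)) (array([610.5, 165.4, 221.5]), np.float64(1.3650692288875887))
```

View pics/c.png

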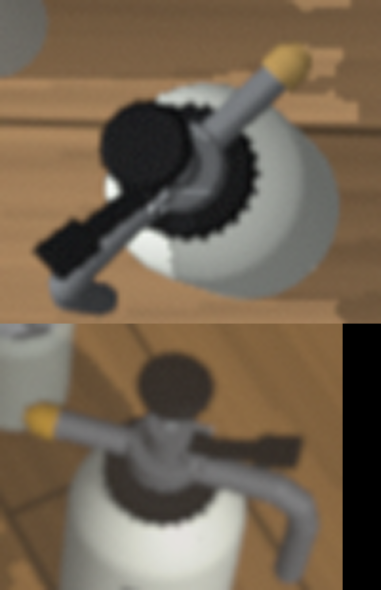

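Emit:
drive_tool(
  commands="1 0 0 -0.03 0; 1 0 0 -0.07 0.1; 1 0 0 -0.11 0.2; 1 0 0 -0.15 0.3; 1 0.03 0.015 -0.18 0.4; 1 0.07 0.038 -0.19 0.457; 1 0.11 0.06 -0.19 0.457; 1 0.15 0.082 -0.19 0.457",
  newtons=20,
)

```text
time: 0.9
tool_pos: [301.4, 475.0, 389.1]
eef_rot: [-2.923, 1.151, 0.001]
wrist_force: [0.3, 0.8, -0.4]
opening: 30.9
gripper_force: 0.0
```

Emit:
drive_tool(
  commands="1 0.04 0.002 0 0; 1 0.085 0.004 0 0; 1 0.13 0.006 0 0; 1 0.175 0.008 0 0; 1 0.22 0.01 0 0; 1 0.265 0.012 0 0; 1 0.31 0.014 0 0; 1 0.351 0.016 0 0",
)

```text
time: 1.7
tool_pos: [547.5, 223.4, 388.5]
eef_rot: [2.922, -1.152, -0.001]
wrist_force: [0.7, 1.0, -0.2]
opening: 0.5
gripper_force: 0.0
```

```bash
python3 - <<'E'
from h import *
s=ctrl.read_state();print(s["tool_pos"],s["eef_rot"],s["opening"],s["dq"])
p,d=ctrl.capture("wrist");cv2.imwrite("pics/w1.png",p);print(cp("wrist"))
p,d=ctrl.capture("scene");m=cv2.resize(p[200:360,300:500],None,fx=4,fy=4)
cv2.imwrite("pics/s1.png",m[:600])
E
```

```text
[547.46392994 223.39966783 388.5314428 ] [ 2.92195819e+00 -1.15217128e+00 -1.16911145e-03] 0.5210092546606111 [-0.7196428   0.27410452  0.36286896 -0.00176582 -0.08818551  0.71684561]
{'fx': 371.64829954431775, 'fy': 371.64829954431775, 'cx': 318.6198484024006, 'cy': 245.2544889811666, 'mount': array([[-5.44210316e-04,  9.57686474e-01,  2.87812996e-01,
         8.01912210e+01],
       [ 9.99999852e-01,  5.24790005e-04,  1.44628443e-04,
        -5.04431009e-01],
       [-1.25326793e-05,  2.87813032e-01, -9.57686618e-01,
        -1.85628562e+02],
       [ 0.00000000e+00,  0.00000000e+00,  0.00000000e+00,
         1.00000000e+00]])}
```

View pics/w1.png

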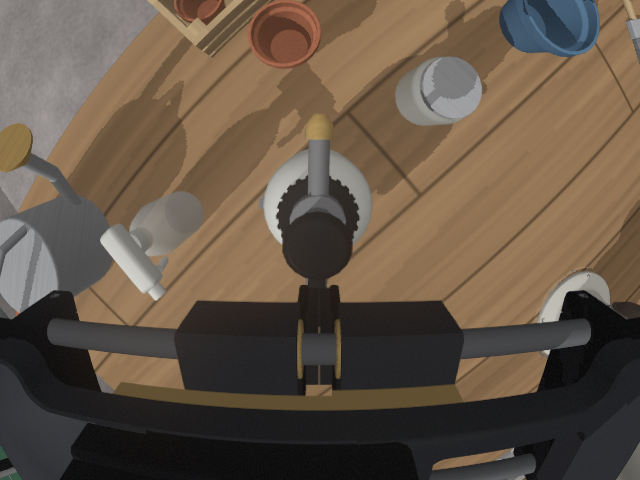

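View pics/s1.png

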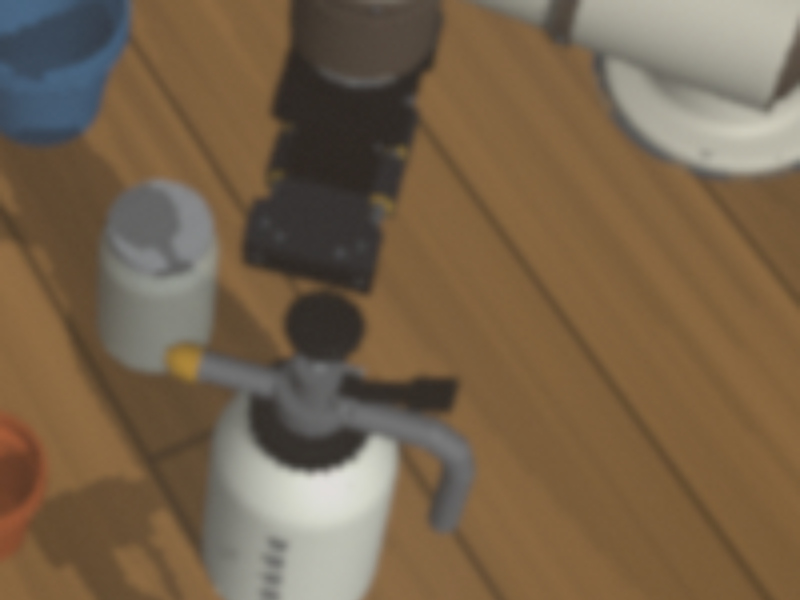

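Emit:
drive_tool(
  commands="1 0.001 0 0.01 0; 1 0.002 0 0.025 0; 1 0.002 0 0.04 0; 1 0.002 0 0.05 0; 1 0.002 0 0.057 0; 1 0.002 0 0.062 0; 1 0.002 0 0.066 0; 1 0.002 0 0.07 0",
)

```text
time: 2.6
tool_pos: [548.1, 224.0, 319.3]
eef_rot: [-2.922, 1.151, -0.001]
wrist_force: [-0.0, -0.6, 0.2]
opening: 0.7
gripper_force: 0.0
```

Emit:
drive_tool(
  commands="1 0 0 0.004 0; 1 0 0 0.008 0; 1 0 0 0.012 0; 1 0 0 0.016 0; 1 0 0 0.02 0; 1 0 0 0.024 0; 1 0 0 0.027 0; 1 0 0 0.03 0",
)

```text
time: 3.4
tool_pos: [548.2, 223.8, 290.7]
eef_rot: [-2.922, 1.151, -0.003]
wrist_force: [-1.9, -1.1, 7.3]
opening: 0.4
gripper_force: 3.4
```

Emit:
drive_tool(
  commands="1 0 0 0.002 0; 1 0 0 0.004 0; 1 0 0 0.006 0; 1 0 0 0.007 0; 1 0 0 0.008 0; 1 0 0 0.009 0; 1 0 0 0.01 0; 1 0 0 0.01 0",
)

```text
time: 4.2
tool_pos: [548.1, 223.7, 281.0]
eef_rot: [-2.922, 1.151, -0.003]
wrist_force: [-3.5, 0.5, 5.9]
opening: 0.5
gripper_force: 2.9
```

Emit:
drive_tool(
  commands="1 0 0 0.001 0; 1 0 0 0.002 0; 1 0 0 0.003 0; 1 0 0 0.004 0; 1 0 0 0.004 0; 1 0 0 0.004 0; 1 0 0 0.004 0; 1 0 0 0.004 0",
)

```text
time: 5.0
tool_pos: [548.1, 223.7, 277.0]
eef_rot: [-2.922, 1.151, -0.003]
wrist_force: [-3.0, -0.4, 6.4]
opening: 0.6
gripper_force: 3.0
```

```bash
python3 - <<'E'
from h import *
p,d=ctrl.capture("scene");m=cv2.resize(p[230:350,310:450],None,fx=4.2,fy=4.2,interpolation=cv2.INTER_CUBIC)
w,_=ctrl.capture("wrist");n=cv2.resize(w[90:340,220:420],(403,504))
m=np.hstack([m[:,:390],n[:504]]);cv2.imwrite("pics/s2.png",m);print(m.shape,ctrl.read_state()["wrist_force"],ctrl.read_state()["tool_pos"])
E
```

```text
(504, 793, 3) [-2.41290885 -0.18192202  6.08032355] [548.0922613  223.73179738 276.97677831]
```

View pics/s2.png

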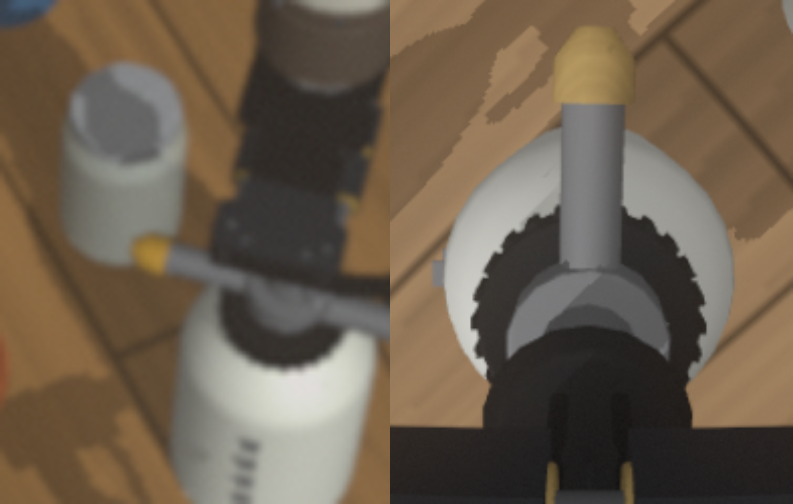

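The fingers sit centred on the knob, but it's not clear whether the knob is seated. The force hasn't risen yet, so I'll keep pushing gently.

Emit:
drive_tool(
  commands="1 0 0 0.001 0; 1 0 0 0.002 0; 1 0 0 0.003 0; 1 0 0 0.003 0; 1 0 0 0.003 0; 1 0 0 0.003 0; 1 0 0 0.003 0; 1 0 0 0.003 0",
)

```text
time: 5.9
tool_pos: [548.1, 223.8, 273.9]
eef_rot: [-2.922, 1.151, -0.003]
wrist_force: [-2.0, 0.1, 6.6]
opening: 0.6
gripper_force: 3.0
```

```bash
cat >> h.py <<'E'
def wcloud():
    s=ctrl.read_state();p,d=ctrl.capture("wrist");c=cp("wrist")
    v,u=np.mgrid[0:480,0:640];x=(u-c["cx"]);y=(v-c["cy"]);r=np.hypot(x,y)+1e-9;t=r/c["fx"]
    k=np.tan(t)/r;P=np.stack([x*k*d,-y*k*d,-d,np.ones_like(d)],-1)@c["mount"].T
    W=P[...,:3]@R.from_rotvec(s["eef_rot"]).as_matrix().T+s["tool_pos"]
    return p,d,P[...,:3],W
E
python3 - <<'E'
from h import *
np.set_printoptions(precision=1,suppress=True)
p,d,T,W=wcloud()
for v in range(100,340,8): print(v,p[v,318],d[v,318].round(),T[v,318],W[v,318])
E
```

```text
100 [ 71  99 124] 429.0 [126.   -1.2 275.6] [641.6 138.9  -1.5]
108 [ 86 136 164] 212.0 [97.8 -0.9 41.1] [620.3 157.7 233. ]
116 [ 90 143 171] 210.0 [92.7 -0.9 37.7] [616.5 161.2 236.4]
124 [ 91 143 171] 211.0 [87.8 -0.9 36.9] [613.  164.5 237.2]
132 [ 90 142 169] 213.0 [83.1 -0.9 37.7] [609.5 167.8 236.3]
140 [ 97 146 173] 214.0 [78.2 -0.9 37.4] [606.  171.1 236.6]
148 [126 126 127] 219.0 [73.3 -0.9 40.7] [602.4 174.4 233.3]
156 [127 127 128] 220.0 [68.5 -0.9 40.8] [598.8 177.7 233.2]
164 [127 127 128] 222.0 [63.5 -0.9 41.5] [595.2 181.1 232.5]
172 [127 126 127] 222.0 [58.7 -0.9 40.1] [591.7 184.4 233.9]
180 [127 125 126] 224.0 [53.8 -0.9 39.8] [588.2 187.7 234.2]
188 [126 125 126] 226.0 [48.8 -0.9 40.4] [584.5 191.1 233.6]
196 [126 125 126] 227.0 [43.9 -0.9 40. ] [580.9 194.5 234. ]
204 [126 125 126] 228.0 [38.9 -0.9 40.3] [577.2 197.9 233.7]
212 [126 124 126] 230.0 [33.8 -0.9 40.2] [573.5 201.4 233.8]
220 [125 123 123] 231.0 [28.8 -0.9 40.1] [569.8 204.8 233.9]
228 [121 121 121] 231.0 [23.9 -0.9 38.8] [566.3 208.1 235.1]
236 [96 95 96] 230.0 [19.4 -0.9 36.7] [563.  211.2 237.2]
244 [70 69 70] 229.0 [15.  -0.9 34.1] [559.7 214.2 239.9]
252 [34 34 35] 178.0 [ 25.8  -0.8 -15.9] [567.5 206.7 289.9]
260 [34 36 37] 173.0 [ 23.9  -0.8 -22.1] [566.1 208.1 296. ]
268 [35 36 37] 174.0 [ 20.   -0.8 -22.4] [563.3 210.7 296.4]
276 [33 34 35] 174.0 [ 16.2  -0.8 -22.8] [560.4 213.3 296.7]
284 [30 31 33] 177.0 [ 11.4  -0.8 -21.1] [556.9 216.6 295.1]
292 [28 28 30] 172.0 [  9.8  -0.8 -27.1] [555.8 217.6 301. ]
300 [27 26 29] 163.0 [ 10.1  -0.8 -36.6] [556.  217.4 310.5]
308 [27 26 29] 155.0 [ 10.1  -0.8 -44.4] [555.9 217.4 318.3]
316 [25 26 28] 153.0 [  7.7  -0.8 -47.3] [554.2 219.  321.2]
324 [30 32 33] 155.0 [  3.5  -0.8 -46.6] [551.1 221.9 320.5]
332 [31 31 31] 155.0 [  0.2  -0.8 -47.6] [548.7 224.2 321.5]
```

Wrist depth puts the knob top at about 296.5 with the TCP reading 274. So the fingertips contact about 22 mm behind the TCP, and roughly 14 mm of travel is left.

Emit:
drive_tool(
  commands="1 0 0 0.002 0; 1 0 0 0.004 0; 1 0 0 0.006 0; 1 0 0 0.008 0; 1 0 0 0.01 0; 1 0 0 0.011 0; 1 0 0 0.012 0; 1 0 0 0.012 0",
)

```text
time: 6.75
tool_pos: [548.1, 223.7, 261.9]
eef_rot: [-2.922, 1.151, -0.002]
wrist_force: [-2.5, -0.1, 5.6]
opening: 0.5
gripper_force: 2.9
```

Emit:
drive_tool(
  commands="1 0 0 0.001 0; 1 0 0 0.002 0; 1 0 0 0.003 0; 1 0 0 0.004 0; 1 0 0 0.004 0; 1 0 0 0.004 0; 1 0 0 0.004 0; 1 0 0 0.004 0",
)

```text
time: 7.55
tool_pos: [548.3, 223.8, 258.9]
eef_rot: [-2.921, 1.15, -0.004]
wrist_force: [-3.4, -0.0, 9.1]
opening: 0.1
gripper_force: 4.4
```

Emit:
drive_tool(
  commands="1 0 0 0.001 0; 1 0 0 0.002 0; 1 0 0 0.002 0; 1 0 0 0.002 0; 1 0 0 0.002 0; 1 0 0 0.002 0; 1 0 0 0.002 0; 1 0 0 0.002 0",
)

```text
time: 8.35
tool_pos: [549.0, 223.8, 259.0]
eef_rot: [-2.92, 1.149, -0.008]
wrist_force: [-5.1, -0.1, 14.4]
opening: 0.9
gripper_force: 7.0
```

```bash
python3 - <<'E'
from h import *
np.set_printoptions(precision=1,suppress=True)
p,d,T,W=wcloud()
for v in range(228,300,8): print(v,p[v,318],T[v,318],W[v,318])
s=ctrl.read_state();print(s["tool_pos"],s["wrist_force"])
E
```

```text
228 [126 124 123] [27.6 -0.9 24.1] [570.  205.7 235. ]
236 [117 116 115] [23.  -0.9 23.6] [566.6 208.9 235.5]
244 [96 95 95] [18.1 -0.9 23.5] [563.  212.2 235.6]
252 [35 37 38] [ 26.   -0.8 -16.4] [568.5 206.7 275.5]
260 [36 37 38] [ 22.9  -0.8 -19.4] [566.2 208.8 278.4]
268 [39 38 41] [ 20.1  -0.8 -22.7] [564.2 210.7 281.7]
276 [33 35 34] [ 16.1  -0.8 -22.7] [561.2 213.4 281.8]
284 [32 33 32] [ 12.5  -0.8 -23.7] [558.5 215.9 282.7]
292 [29 29 31] [ 10.7  -0.8 -29.1] [557.2 217.1 288.1]
[549.  223.8 259. ] [-4.3 -0.5 13.8]
```

Knob top now reads 282 and the force is rising against the stop, so the pump is home. Next I'll lift and shift back over the lever pad.

Emit:
drive_tool(
  commands="1 0 0 -0.01 0; 1 0 0 -0.03 0; 1 0 0 -0.05 0; 1 -0.015 0 -0.06 0; 1 -0.035 0 -0.06 0; 1 -0.055 0 -0.06 0; 1 -0.07 0 -0.06 0; 1 -0.076 0 -0.06 0",
)

```text
time: 9.2
tool_pos: [491.1, 276.6, 313.9]
eef_rot: [2.924, -1.149, -0.001]
wrist_force: [0.5, -0.4, 0.8]
opening: 0.2
gripper_force: 0.0
```

```bash
python3 - <<'E'
from h import *
np.set_printoptions(precision=1,suppress=True)
p,d,T,W=wcloud();cv2.imwrite("pics/w3.png",p)
for v in range(170,350,8): print(v,p[v,318],T[v,318],W[v,318])
s=ctrl.read_state();print(s["tool_pos"],s["wrist_force"])
p,d=ctrl.capture("scene");n=cv2.resize(p[230:350,330:450],(480,480),interpolation=cv2.INTER_CUBIC)
cv2.imwrite("pics/s3.png",n)
E
```

```text
170 [43 43 47] [60.6 -0.9 32.4] [536.1 236.  281.4]
178 [43 44 49] [56.  -0.9 31.2] [532.7 239.1 282.6]
186 [43 46 49] [46.7 -0.9 65.3] [526.  245.5 248.5]
194 [43 45 52] [41.5 -0.9 63.4] [522.1 249.  250.4]
202 [42 46 51] [36.4 -0.9 61.3] [518.4 252.5 252.5]
210 [44 48 54] [31.3 -0.9 59.2] [514.7 256.  254.6]
218 [44 48 55] [26.  -0.9 58.5] [510.7 259.6 255.3]
226 [44 48 54] [21.1 -0.9 55.8] [507.2 263.  258.1]
234 [39 45 52] [16.3 -0.9 53.1] [503.7 266.2 260.8]
242 [41 45 53] [11.5 -0.9 50.5] [500.2 269.5 263.4]
250 [41 46 54] [ 6.8 -0.9 47.7] [496.7 272.7 266.2]
258 [41 46 53] [ 1.8 -0.9 46. ] [493.1 276.1 267.9]
266 [41 46 53] [-3.  -0.9 44. ] [489.5 279.4 269.9]
274 [42 46 54] [-8.  -0.9 42.2] [485.9 282.8 271.7]
282 [ 89 120 151] [-125.1   -1.5  312.7] [400.4 362.9   1.2]
290 [58 75 93] [ 10.5  -0.8 -26.3] [499.4 270.1 340.2]
298 [57 76 93] [ 11.1  -0.8 -36.5] [499.8 269.7 350.4]
306 [56 74 90] [ 10.4  -0.8 -43.1] [499.3 270.2 356.9]
314 [54 73 91] [  8.9  -0.8 -47.6] [498.2 271.2 361.5]
322 [54 72 90] [  4.5  -0.8 -46.5] [495.  274.2 360.4]
330 [54 72 89] [  80.2   -0.5 -185.6] [550.3 222.4 499.5]
338 [61 61 61] [  33.4   -0.7 -107.9] [516.1 254.4 421.7]
346 [69 68 67] [  32.7   -0.7 -110.3] [515.5 254.9 424.2]
[491.1 276.7 313.9] [0.  0.5 0.4]
```

View pics/s3.png

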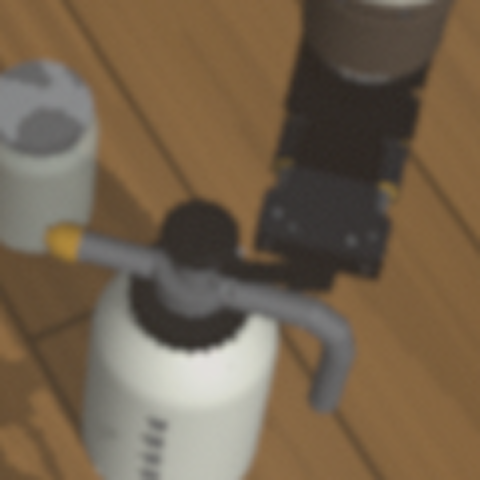

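The knob is seated (282). Wrist depth shows the pad directly below the TCP, sloping upward outward at about 22°, with height 267 at tool x = +3. I'll shift +2 mm and descend.

Emit:
drive_tool(
  commands="1 0.001 0 0.01 0; 1 0.002 0 0.025 0; 1 0.002 0 0.04 0; 1 0.002 0 0.05 0; 1 0.002 0 0.056 0; 1 0.002 0 0.06 0; 1 0.002 0 0.062 0; 1 0.002 0 0.064 0",
)

```text
time: 10.1
tool_pos: [494.2, 274.4, 250.4]
eef_rot: [-2.922, 1.152, -0.001]
wrist_force: [-0.1, 0.3, 0.6]
opening: 0.5
gripper_force: 0.0
```

Emit:
drive_tool(
  commands="1 0 0 0.001 0; 1 0 0 0.002 0; 1 0 0 0.003 0; 1 0 0 0.004 0; 1 0 0 0.005 0; 1 0 0 0.005 0; 1 0 0 0.005 0; 1 0 0 0.005 0",
)

```text
time: 10.9
tool_pos: [494.0, 274.5, 245.5]
eef_rot: [-2.922, 1.151, -0.001]
wrist_force: [-0.1, 0.9, 3.0]
opening: 0.4
gripper_force: 1.4
```

```bash
cat > lev.py <<'E'
from h import *
np.set_printoptions(precision=1,suppress=True)
p,d,T,W=wcloud();s=ctrl.read_state();print(s["tool_pos"],s["wrist_force"],s["gripper_force"],s["time"])
ax=np.array([548.3,223.8]);u=np.array([-.731,.682])
for v in range(170,290,8):
    w=W[v,318];print(v,T[v,318],"r",((w[:2]-ax)@u).round(1),"z",w[2].round(1))
E
python3 lev.py
```

```text
[494.  274.5 245.4] [-0.4  1.1  4.2] 1.418284405281156 10.95
170 [ 66.9  -0.8 -37.1] r 7.4 z 282.6
178 [ 63.5  -0.8 -36.3] r 10.7 z 281.7
186 [ 60.3  -0.8 -36.4] r 14.0 z 281.9
194 [ 57.   -0.8 -36.2] r 17.3 z 281.7
202 [ 53.8  -0.8 -36.7] r 20.5 z 282.2
210 [ 49.9  -0.8 -33.9] r 24.4 z 279.4
218 [39.8 -0.8 -3.8] r 34.5 z 249.2
226 [36.2 -0.8 -5.8] r 38.1 z 251.3
234 [32.1 -0.8 -6.2] r 42.1 z 251.6
242 [28.6 -0.8 -8.2] r 45.7 z 253.7
250 [24.9 -0.8 -9.8] r 49.4 z 255.3
258 [ 20.9  -0.8 -10.4] r 53.3 z 255.9
266 [ 17.3  -0.8 -12.1] r 57.0 z 257.6
274 [ 13.6  -0.8 -13.6] r 60.7 z 259.0
282 [  9.9  -0.8 -15. ] r 64.4 z 260.5
```

Contact confirmed at about 0.04 rad; about 9 mm more is needed.

Emit:
drive_tool(
  commands="1 0 0 0.001 0; 1 0 0 0.002 0; 1 0 0 0.003 0; 1 0 0 0.004 0; 1 0 0 0.005 0; 1 0 0 0.006 0; 1 0 0 0.007 0; 1 0 0 0.007 0",
)

```text
time: 11.75
tool_pos: [493.9, 274.5, 238.2]
eef_rot: [-2.922, 1.152, -0.0]
wrist_force: [-1.0, 2.2, 5.1]
opening: 0.3
gripper_force: 2.3
```

```bash
python3 lev.py
```

```text
[493.9 274.5 238.2] [-3.1  2.4  5.9] 2.319694475736469 11.8
170 [ 67.5  -0.7 -43.7] r 6.9 z 281.9
178 [ 64.3  -0.7 -43.3] r 10.0 z 281.5
186 [ 61.3  -0.7 -43.9] r 13.0 z 282.1
194 [ 58.   -0.8 -42.6] r 16.3 z 280.8
202 [ 55.2  -0.7 -44.5] r 19.2 z 282.7
210 [ 51.8  -0.8 -43.4] r 22.5 z 281.6
218 [ 41.2  -0.8 -10. ] r 33.2 z 248.2
226 [37.  -0.8 -9.2] r 37.3 z 247.4
234 [ 33.9  -0.8 -12.7] r 40.5 z 250.8
242 [ 29.6  -0.8 -11.7] r 44.7 z 249.9
250 [ 25.8  -0.8 -12.8] r 48.5 z 251.0
258 [ 21.9  -0.8 -13.2] r 52.5 z 251.4
266 [ 18.5  -0.8 -15.4] r 55.8 z 253.6
274 [ 14.5  -0.8 -15.8] r 59.9 z 254.0
282 [ 10.7  -0.8 -17. ] r 63.6 z 255.2
```

About 0.15 rad. Another 2 mm, then hold.

Emit:
drive_tool(
  commands="1 0 0 0.001 0; 1 0 0 0.002 0; 1 0 0 0.002 0; 1 0 0 0.002 0; 1 0 0 0.002 0; 1 0 0 0.002 0; 1 0 0 0.002 0; 1 0 0 0.002 0",
)

```text
time: 12.6
tool_pos: [493.8, 274.5, 236.5]
eef_rot: [-2.922, 1.151, -0.0]
wrist_force: [-2.2, 1.7, 6.0]
opening: 0.8
gripper_force: 2.6
```

```bash
python3 lev.py | sed -n '1p;4p;10,20p'
```

```text
[493.9 274.5 236.5] [-2.9  1.5  6.2] 2.5770324538461864 12.65
186 [ 61.4  -0.7 -44.5] r 13.0 z 280.9
234 [ 33.7  -0.8 -12.1] r 40.7 z 248.5
242 [ 30.1  -0.8 -13.4] r 44.3 z 249.8
250 [ 26.2  -0.8 -14. ] r 48.2 z 250.5
258 [ 22.4  -0.8 -14.9] r 52.0 z 251.4
266 [ 18.6  -0.8 -15.6] r 55.9 z 252.0
274 [ 14.6  -0.8 -16.2] r 59.8 z 252.7
282 [ 10.6  -0.8 -16.7] r 63.8 z 253.2
```

Emit:
drive_tool(
  commands="1 0 0 0 0; 1 0 0 0 0; 1 0 0 0 0; 1 0 0 0 0; 1 0 0 0 0; 1 0 0 0 0; 1 0 0 0 0; 1 0 0 0 0",
)

```text
time: 13.45
tool_pos: [493.8, 274.6, 236.4]
eef_rot: [-2.922, 1.151, -0.0]
wrist_force: [-2.7, 1.4, 6.3]
opening: 0.5
gripper_force: 2.6
```

Emit:
drive_tool(
  commands="1 0 0 0 0; 1 0 0 0 0; 1 0 0 0 0; 1 0 0 0 0; 1 0 0 0 0; 1 0 0 0 0; 1 0 0 0 0; 1 0 0 0 0",
)

```text
time: 14.25
tool_pos: [493.9, 274.6, 236.4]
eef_rot: [-2.922, 1.151, -0.0]
wrist_force: [-2.6, 1.1, 5.7]
opening: 0.7
gripper_force: 2.6
```

Emit:
drive_tool(
  commands="1 0 0 0 0; 1 0 0 0 0; 1 0 0 0 0; 1 0 0 0 0; 1 0 0 0 0; 1 0 0 0 0; 1 0 0 0 0; 1 0 0 0 0",
)

```text
time: 15.05
tool_pos: [493.9, 274.6, 236.5]
eef_rot: [-2.922, 1.151, -0.0]
wrist_force: [-1.1, 1.4, 4.7]
opening: 0.3
gripper_force: 2.6
```

Emit:
drive_tool(
  commands="1 0 0 0 0; 1 0 0 0 0; 1 0 0 0 0; 1 0 0 0 0; 1 0 0 0 0; 1 0 0 0 0; 1 0 0 0 0; 1 0 0 0 0",
)

```text
time: 15.85
tool_pos: [493.9, 274.6, 236.5]
eef_rot: [-2.922, 1.151, -0.0]
wrist_force: [-1.2, 1.0, 6.6]
opening: 0.2
gripper_force: 2.6
```

```bash
python3 lev.py | sed -n '1p;4p;10,20p'
```

```text
[493.8 274.6 236.5] [-2.   1.8  6.2] 2.577037891605869 15.9
186 [ 61.5  -0.7 -45.4] r 12.9 z 281.9
234 [ 33.7  -0.8 -12. ] r 40.7 z 248.5
242 [ 29.8  -0.8 -12.5] r 44.6 z 248.9
250 [ 26.3  -0.8 -14.3] r 48.1 z 250.7
258 [ 22.4  -0.8 -14.8] r 52.0 z 251.2
266 [ 18.4  -0.8 -15.2] r 56.0 z 251.6
274 [ 14.6  -0.8 -16.3] r 59.8 z 252.7
282 [ 11.   -0.8 -17.7] r 63.4 z 254.1
```

The lever is at about 0.18–0.2 rad with about 6 N on it, held for more than 3 s, and the knob is still at 282 mm.

```bash
python3 -c "
from plant import ctrl
print(ctrl.hand_in())"
```

```text
the job is handed in; nothing more can be done
None
```

The job is handed in: the pump knob is fully home (top about 282 mm up), and the fingers held the thumb lever about half-way (0.18–0.2 rad, about 6 N) for over three seconds and still hold it; I made no final check of the sprayer's or bystanders' positions, and the hand-in gave no verdict.

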